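# Open the label printer and press its reset key

## Task

Open the second-hand label printer: with your fingertips push its lid up by the tab at the front and tip it right over backwards until it stays open by itself. Then press the round reset key inside all the way down and let it come up again. Touch gently, do not grip or lift anything, leave the printer standing where it is, and do not disturb the spare roll, mug and carton around it.

Things in the scene. Friction and masses are not known exactly. Their poses are not given: they have to be found in the camera images.
- printer: white label printer, 180 mm long (its x), 160 mm wide (its y), 100 mm high without the lid, walls 6 mm, 2 kg, loose on the table (a firm shove slides it). Origin at the centre of its underside, z up; its front with the lid's tab looks to its -x, the hinge is on its +x side. Inside: at the front a deck 46 mm high carrying the reset key, behind it a fixed label roll 72 mm across whose axis runs along y, 52 mm up and 43 mm behind the printer's centre
- hinge (a point): middle of the lid's hinge line, fixed on the printer's rear top rim, 90 mm along the printer's +x and 100 mm up; the hinge line runs along the printer's y
- lid (a joint): angle of the lid: 0 shut, 1.95 fully open at its stop, leaning back. The lid (about 150 g, 180 by 160 mm, 8 mm thick, free-swinging) falls shut while short of upright (about 1.57) and falls open by itself beyond it
- tab (a point): middle of the front edge of the lid's thumb tab, on its underside, 210 mm from the hinge line; moves with the lid. The tab is 80 mm wide (y), 6 mm thick and stands out 30 mm past the printer's front face with free space below it down to the table
- key (a joint): travel of the round reset key: 0 up, 0.006 m fully down; sprung, fully down takes about 5 N
- key_top (a point): centre of the top of the reset key (30 mm across, pressed straight down), on the deck inside the printer, 52 mm in front of the printer's centre and 68 mm above the table, standing 10 mm out of a black collar 46 mm across; reached only with the lid open
- spare_roll: loose spare roll of labels standing on its end, 72 mm across, 50 mm high, 26 mm hole; origin at the centre of its underside
- mug: loose white mug, 76 mm across, 90 mm high, handle on its +y side; origin at the centre of its underside
- carton: loose small cardboard carton, 100 by 60 by 45 mm high; origin at the centre of its underside

How it is judged (in metres and radians):
On the way, in this order (a step that is already met when the one before it is completed fails the run):
1. the lid is tipped over past upright and fully back (value of joint lid above 1.75 rad), for 0.2 s.
2. the reset key is pressed all the way down (value of joint key above 0.005 m), for 0.05 s.
At the end, for the whole second after the job is handed in: the lid rests open by itself (beyond 1.75 rad), the key has been pressed and is up again (within 1.5 mm), and the printer stands level within 30 mm of where it stood (value of joint lid above 1.75 rad and value of joint key below 0.0015 m and angle between printer's own z axis and vertical below 0.05 rad and distance of printer from where it was at the start of the episode below 0.03 m); the robot touches nothing.
It fails at once if the printer is shoved more than 30 mm or lifted (distance of printer from where it was at the start of the episode above 0.03 m or angle between printer's own z axis and vertical above 0.15 rad).
It fails at once if the lid is gripped or forced (over 30 N from the fingers) (contact force between the fingers and lid above 30 N).
It fails at once if a bystander is moved more than 20 mm or lifted (distance of any of spare_roll, mug, carton from where it was at the start of the episode above 0.02 m).
It also fails if it takes over 46 s, if anything falls off the work surface, if the arm or the gripper's body presses on something with over 40 N, if the wrist force passes 120 N, or if a joint passes its speed limit or range.

## Robot

A 6-joint arm with a two-finger parallel gripper is mounted at the origin on the work surface. World frame = base frame: x ahead of the robot, y to its left, z up, the work surface at z = 0. Lengths are in mm, angles in degrees, forces in N, time in s.
With the tool pointing down it reaches from about 350 to 850 mm from the base axis. Payload 8.1 kg.
Tool frame: the origin (TCP) lies between the finger pads; the fingertips stand 22 mm ahead of it and the grasp point (between the pads) lies 3 mm ahead of it; z points along the fingers, y is the line along which they close (so a half turn about z gives the same grasp; the last joint's range is limited). The gripper opens to 85 mm and grips with 20 to 120 N. Pads are 22 mm wide; open, the fingers measure 114 mm over their backs; the gripper's body (76 mm by 85 mm) begins 54 mm behind the grasp point. The pads swing forward as they close: fully open they stand 13 mm farther back than shut.
Start: joints at [-4.893, 7.471, 85.268, -0, 87.261, -4.893], TCP at [600.004, 0.022, 215.192] pointing down, gripper open.
Joint ranges: [-169.43, 169.43], [-51.17, 129.36], [1.28, 143.12], [-76.62, 256.62], [0, 156.53], [-152.29, 152.29]. Speed limits (degrees/s): [136.94, 136.94, 159.86, 180, 180, 180].

## Interface

Orientations are given as [roll, pitch, yaw] about the fixed x, y, z axes, in that order (R = Rz(yaw) Ry(pitch) Rx(roll)).
In Python, from bench import r, vision gives the robot as it stands.
- The arm moves only by the tool step_arm, never from a script. Its argument "targets" is a list that holds one entry, the list of rows, each a list of 6 numbers: the shift along the world's x, y, z in mm, then the turn, a rotation vector about the world's x, y, z in rad. In form: [[[x, y, z, rx, ry, rz], ...]]. A call has 1 to 12 rows; each row is the pose to reach, as a shift and turn from the pose commanded when the call began; what a row does not reach only later rows make up. A row lasts 1/12 s, in which the tool goes at most 41.7 mm and 7.16 degrees, less where a joint would pass 70% of its speed; a pose out of reach is approached as far as the arm can. A call with a gripper value outside its range is refused whole. "fingers" is the gripper's target within -1 to 1 (shut at 1, half-way at 0, fully open at -1), set as the call begins (left out, the last holds). The fingers move at their own pace and stop on an object; "newtons" is the grip in N (left out, the last holds). Time passes only in rows, so rows that repeat a pose let the fingers close. It gives the time, the measured TCP pose, the force, the opening and the grip force at its end, in the units of the state.
- r.sense(): the state, without advancing time (a new reading comes with each control period).
- vision.snapshot(name): name is "scene" or "side" or "wrist"; returns a dict with "img" (420x560x3 uint8, blue, green, red), "mtx" (3x3 intrinsics, pixels), "D" ([k1, k2, p1, p2, k3] as OpenCV has them; the pictures are not rectified), "eye" and "attitude" of the camera in the world. Camera axes: x right, y up, looking along -z (the intrinsics and any distortion apply to the point x, -y, -z); pixel columns grow to the right and rows downward; lengths in mm; the calibration is good to about 2 mm. A picture is of the moment at which its call begins. There is no depth.
- r.hand_in(): hands the job in; it is judged then, once.
The state is a dict: "time": time; "joint_pos": joint angles; "qd": joint speeds; "joint_efforts": joint torques, N m; "tool_pos": TCP position; "tcp_rot": TCP orientation; "ft_force": force on the tool from outside, world axes, zero at the start; "wrist_torque": the same for the moment, N m; "finger_gap": finger opening in mm; "grip_force": force on a finger pad.
Only numpy, scipy, OpenCV 4.12 (cv2) and the standard library are available. Lean on these libraries where they do the work, as an engineer would, in place of code of your own. Each camera call takes 0.05 s, during which the arm holds its last target. There are 200 camera calls.

## Working session

There is one attempt and no reset: what is moved stays moved. The work goes in short steps, Python scripts to look and compute and a tool call to move; the robot and the scene stay as the last step left them, time stands still between calls to the robot, and variables do not carry over. Pictures are saved under pics/ and viewed, at most 10 in all, crops included, and the job is handed in when it is done.

Besides the shell and the picture viewer there is one more tool, called after ">>>" as name(argument=value, ...) on one line, values as JSON. step_arm: Moves the arm, as the interface text tells. Its arguments: {"type":"object","properties":{"targets":{"type":"array"},"fingers":{"type":"number"},"newtons":{"type":"number"}},"required":["targets"]}

```bash
ls; mkdir -p pics
python3 - <<'E'
from bench import r, vision
import cv2,numpy as np
a=vision.snapshot("scene");b=vision.snapshot("side")
for n,s in(("scene",a),("side",b)):
    cv2.imwrite(f"pics/{n}0.png",s["img"]);print(n,s["mtx"],s["D"],s["eye"],s["attitude"])
print(r.sense())
E
```

```text
pics
scene [[406.26677861   0.         281.43072272]
 [  0.         406.26677861 207.19505771]
 [  0.           0.           1.        ]] [-0.08121418  0.          0.          0.          0.        ] [1166.09702187  256.6926313  1048.43037634] [ 33.2358788    0.19193867 116.91488227]
side [[504.68980866   0.         282.67747912]
 [  0.         504.68980866 213.18607139]
 [  0.           0.           1.        ]] [-0.18161913  0.          0.          0.          0.        ] [449.66893858 974.68636724 659.04165707] [  60.86459857    0.31184819 -170.15730834]
{'time': 0.1, 'joint_pos': array([-4.89444289e+00,  7.51211032e+00,  8.53221861e+01, -1.22222179e-03,
        8.72621414e+01, -4.89127483e+00]), 'qd': array([-0.0249923 , -0.11570157, -0.13994329,  0.02426198,  0.09030244,
       -0.05960584]), 'joint_efforts': array([ 1.52257860e-03, -5.70947063e+01, -5.01941299e+01, -1.80579236e-04,
        8.16394575e-03,  5.26326357e-05]), 'tool_pos': array([5.99480243e+02, 4.42185874e-02, 2.14243682e+02]), 'tcp_rot': array([-1.79903809e+02, -7.00650059e-03,  8.99968855e+01]), 'ft_force': array([-0.33050105,  0.55141072, -0.22654616]), 'wrist_torque': array([-0.00397783,  0.00505478, -0.00220921]), 'grip_force': 0.0, 'finger_gap': 85.5618676164472}
```

View pics/scene0.png

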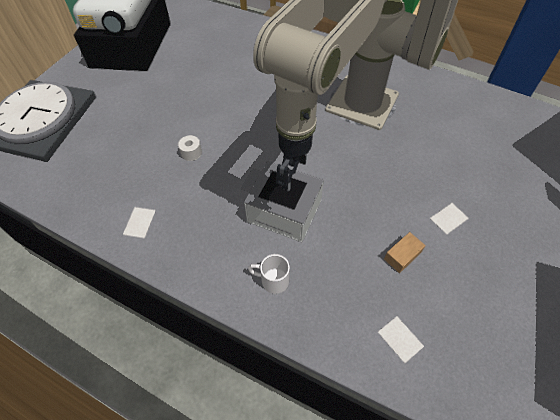

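View pics/side0.png

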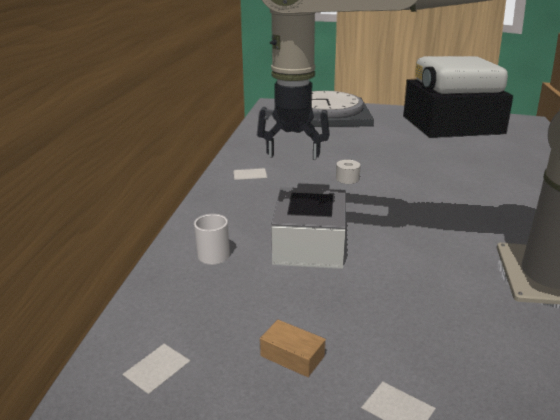

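Run:
```python
import cv2,numpy as np
a=cv2.imread("pics/scene0.png")[155:245,230:335];b=cv2.imread("pics/side0.png")[170:270,255:365]
f=lambda i:cv2.resize(i,(400,400),interpolation=cv2.INTER_CUBIC)
cv2.imwrite("pics/c0.png",np.hstack([f(a),f(b)]))
```

```text
(no output)
```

View pics/c0.png

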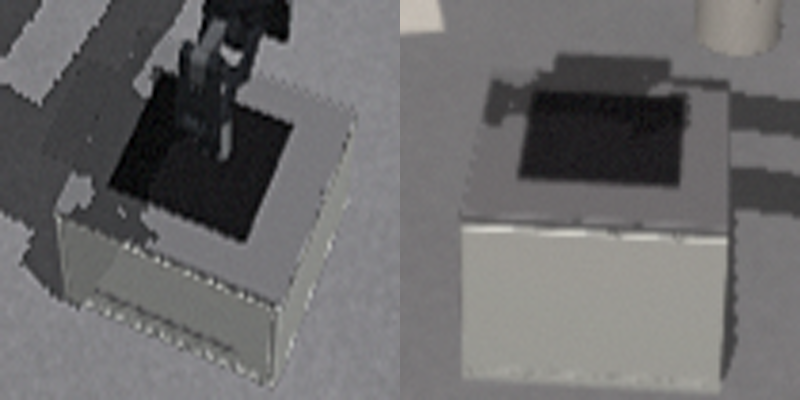

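```bash
cat > h.py <<'E'
import cv2,numpy as np
from scipy.spatial.transform import Rotation as R
from bench import r, vision
def ray(s,uv):
    p=cv2.undistortPoints(np.array([[uv]],float),s["mtx"],np.array(s["D"]))[0,0]
    d=R.from_euler('xyz',s["attitude"],degrees=True).apply([p[0],-p[1],-1]);return np.array(s["eye"],float),d
def onz(s,uv,z):
    e,d=ray(s,uv);return e+d*(z-e[2])/d[2]
def proj(s,P):
    c=R.from_euler('xyz',s["attitude"],degrees=True).inv().apply(np.atleast_2d(P)-s["eye"])*[1,-1,-1]
    return cv2.projectPoints(c.reshape(-1,1,3),np.zeros(3),np.zeros(3),s["mtx"],np.array(s["D"]))[0][:,0]
E
python3 - <<'E'
from h import *
np.set_printoptions(precision=1,suppress=True)
b=vision.snapshot("side");a=vision.snapshot("scene")
for n,uv,z in[("rear L",(271.7,226.5),104),("rear R",(345,229),104),("farL",(279.7,188.8),108),("farR",(345.7,191.2),108),("botL",(272,264.5),0),("botR",(343,267.5),0),("tabL",(255+157*.275,183.7),106),("tabR",(255+270*.275,184.7),106)]:print(n,onz(b,uv,z))
for n,uv,z in[("near -",(245.75,203.4),104),("rear",(302.2,223.6),106),("far",(323.2,178.6),108),("bot",(300.9,241.6),0)]:print('sc',n,onz(a,uv,z))
for n,s,uv,z in[("roll",b,(348,168),50),("roll",a,(189,143),50),("mug",b,(212,223),90),("mug",a,(275,265),90),("carton",b,(294,340),45),("carton",a,(408,247),45)]:print(n,onz(s,uv,z))
E
```

```text
rear L [636.2  56.  104. ]
rear R [479.2  41.1 104. ]
farL [ 649.9 -118.9  108. ]
farR [ 488.8 -132.1  108. ]
botL [638.3  50.2   0. ]
botR [478.1  36.2   0. ]
tabL [ 609.8 -158.8  106. ]
tabR [ 532.1 -165.8  106. ]
sc near - [ 649.4 -121.2  104. ]
sc rear [638.8  48.4 106. ]
sc far [474.8  38.3 108. ]
sc bot [636.7  47.9   0. ]
roll [ 495.7 -403.6   50. ]
roll [ 495.8 -429.9   50. ]
mug [776.4  39.7  90. ]
mug [774.3  35.5  90. ]
carton [544.6 332.3  45. ]
carton [540.5 332.   45. ]
```

The printer's front faces world -y. The hinge is at about (558, 46), yaw is about 94.7°, and the tab edge is at about (575, -164). I'll move in front of the tab and tilt the tool forward.

>>> step_arm(targets=[[[0, -30, 20, 0, 0, 0], [0, -60, 40, 0.1, 0, 0], [0, -90, 60, 0.2, 0, 0], [0, -120, 80, 0.3, 0, 0], [0, -150, 100, 0.4, 0, 0], [0, -180, 100, 0.5, 0, 0], [0, -210, 100, 0.6, 0, 0], [0, -240, 100, 0.6, 0, 0], [0, -270, 100, 0.6, 0, 0], [0, -300, 100, 0.6, 0, 0], [0, -300, 100, 0.6, 0, 0]]], fingers=1, newtons=20)

```text
time: 1.12
tool_pos: [598.4, -305.6, 311.2]
tcp_rot: [-179.7, -34.5, 89.5]
ft_force: [-0.0, -0.5, -1.1]
finger_gap: 0.1
grip_force: 0.0
```

```bash
python3 -c "
from bench import r
s=r.sense();print({k:s[k].round(1) if hasattr(s[k],'round') else s[k] for k in('time','joint_pos','tool_pos','tcp_rot','ft_force','finger_gap')})"
```

```text
{'time': 1.1167, 'joint_pos': array([-44.8,  39.7,  41.6,  28.1, 121.3, -34.4]), 'tool_pos': array([ 598.4, -305.6,  311.2]), 'tcp_rot': array([-179.7,  -34.5,   89.5]), 'ft_force': array([-0. , -0.5, -1.1]), 'finger_gap': 0.13567847317184126}
```

>>> step_arm(targets=[[[0, 10, -5, 0.1, 0, 0.01], [-2, 20, -10, 0.2, 0, 0.03], [-4, 30, -15, 0.3, 0, 0.04], [-6, 40, -20, 0.4, 0, 0.06], [-8, 50, -40, 0.5, 0, 0.07], [-10, 60, -60, 0.6, 0, 0.08], [-12, 60, -80, 0.6, 0, 0.08], [-14, 60, -110, 0.6, 0, 0.08], [-16, 60, -130, 0.6, 0, 0.08], [-16, 60, -130, 0.6, 0, 0.08]]])

```text
time: 1.95
tool_pos: [582.4, -238.4, 179.3]
tcp_rot: [177.4, -69.1, 96.7]
ft_force: [-0.1, 0.8, -1.6]
finger_gap: 0.0
grip_force: 0.0
```

```bash
cat > s.py <<'E'
from h import *
s=r.sense();print(s['time'],s['joint_pos'].round(1),s['tool_pos'].round(1),s['ft_force'].round(1))
Rm=R.from_euler('xyz',s['tcp_rot'],degrees=True).as_matrix()
print('zaxis',Rm[:,2].round(3),'yaxis',Rm[:,1].round(3),'tip',(s['tool_pos']+22*Rm[:,2]).round(1))
E
python3 s.py
```

```text
1.95 [-47.8  60.6  42.3  48.5 129.4 -39.6] [ 582.4 -238.4  179.3] [-0.1  0.8 -1.6]
zaxis [-0.064  0.932 -0.356] yaxis [0.997 0.074 0.016] tip [ 581.  -217.9  171.5]
```

>>> step_arm(targets=[[[0, 0, -25, 0, 0, 0], [0, 0, -50, 0, 0, 0], [0, 0, -75, 0, 0, 0], [0, 0, -95, 0, 0, 0], [0, 0, -106, 0, 0, 0], [0, 0, -106, 0, 0, 0], [0, 0, -106, 0, 0, 0]]])

```text
time: 2.53
tool_pos: [584.3, -240.0, 80.1]
tcp_rot: [176.3, -68.7, 97.8]
ft_force: [0.8, -0.9, 0.1]
finger_gap: -0.2
grip_force: 0.0
```

```bash
python3 s.py
python3 - <<'E'
from h import *
b=vision.snapshot("side")["img"][120:270,240:400];w=vision.snapshot("wrist")["img"]
cv2.imwrite("pics/c1.png",np.hstack([cv2.resize(b,(400,375),interpolation=cv2.INTER_CUBIC),cv2.resize(w,(400,375))]))
E
```

```text
2.5333 [-47.8  68.6  40.   45.1 125.2 -45.4] [ 584.3 -240.    80.1] [ 0.8 -0.9  0.1]
zaxis [-0.062  0.93  -0.363] yaxis [0.997 0.075 0.024] tip [ 582.9 -219.5   72.2]
```

View pics/c1.png

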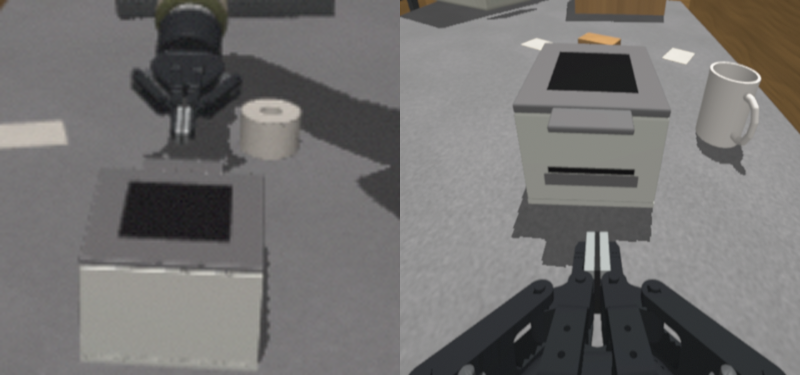

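Run:
```python
from h import *
w=vision.snapshot("wrist")
for uv in[(207,145.5),(326,147.8)]:print(onz(w,uv,100).round(1))
u=np.array([-.082,.997,0])
for Z in (0,):print(onz(w,((529-400)*1.4,200*1.12),0).round(1),onz(w,((651-400)*1.4,204*1.12),0).round(1))
```

```text
[ 531.4 -158.4  100. ]
[ 611.9 -152.   100. ]
[ 489.9 -132.6    0. ] [ 648.5 -122.6    0. ]
```

>>> step_arm(targets=[[[-3, 15, -3, 0, 0, 0], [-6, 30, -5, 0, 0, 0], [-9, 45, -5, 0, 0, 0], [-11, 60, -5, 0, 0, 0], [-11, 72, -5, 0, 0, 0], [-11, 80, -5, 0, 0, 0], [-11, 80, -5, 0, 0, 0], [-11, 80, -5, 0, 0, 0]]])

```text
time: 3.35
tool_pos: [573.4, -160.3, 75.2]
tcp_rot: [176.2, -68.6, 97.9]
ft_force: [0.0, -0.3, 0.7]
finger_gap: 0.2
grip_force: 0.0
```

```bash
python3 s.py
python3 - <<'E'
from h import *
w=vision.snapshot("wrist")["img"];cv2.imwrite("pics/c2.png",w)
E
```

```text
3.35 [-44.5  58.6  57.3  44.5 117.8 -48.9] [ 573.4 -160.3   75.2] [ 0.  -0.3  0.7]
zaxis [-0.062  0.929 -0.364] yaxis [0.997 0.076 0.024] tip [ 572.1 -139.8   67.2]
```

View pics/c2.png

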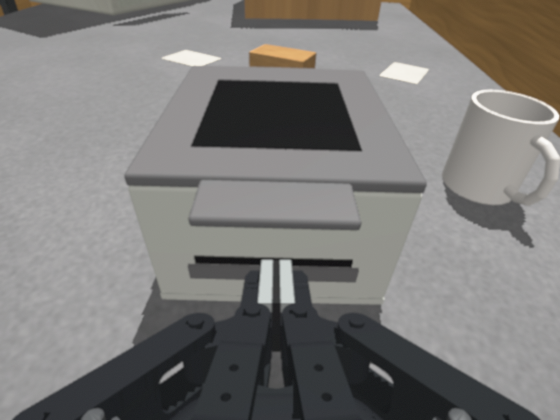

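Run:
```python
from h import *
w=vision.snapshot("wrist");print(np.round(w["eye"],0),proj(w,[[572,-139.8,67.2],[573,-159,100],[571,-129,100]]).round(0))
for uv in[(191,219),(358,224)]:print(onz(w,uv,100).round(1))
```

```text
[ 579. -278.  211.] [[276. 244.]
 [277. 225.]
 [277. 187.]]
[ 531.6 -159.1  100. ]
[ 612.  -154.6  100. ]
```

>>> step_arm(targets=[[[0, 5, 0, 0, 0, 0], [0, 5, 8, 0, 0, 0], [0, 5, 16, 0, 0, 0], [0, 5, 24, 0, 0, 0], [0, 6, 33, 0, 0, 0], [0, 6, 42, 0, 0, 0], [-1, 7, 51, 0, 0, 0], [-1, 9, 60, 0, 0, 0], [-1, 11, 69, 0, 0, 0], [-1, 14, 78, 0, 0, 0], [-1, 14, 78, 0, 0, 0]]])

```text
time: 4.37
tool_pos: [572.7, -145.9, 154.6]
tcp_rot: [176.0, -68.6, 98.1]
ft_force: [0.3, -0.5, -0.6]
finger_gap: 0.1
grip_force: 0.0
```

```bash
python3 s.py
python3 - <<'E'
from h import *
b=vision.snapshot("side")["img"][70:270,220:420];w=vision.snapshot("wrist")["img"]
cv2.imwrite("pics/c3.png",np.hstack([cv2.resize(b,(400,400),interpolation=cv2.INTER_CUBIC),cv2.resize(w,(400,400))]))
E
```

```text
4.3667 [-43.8  50.3  61.2  46.8 120.3 -44.9] [ 572.7 -145.9  154.6] [ 0.3 -0.5 -0.6]
zaxis [-0.061  0.929 -0.364] yaxis [0.997 0.076 0.026] tip [ 571.3 -125.4  146.6]
```

View pics/c3.png

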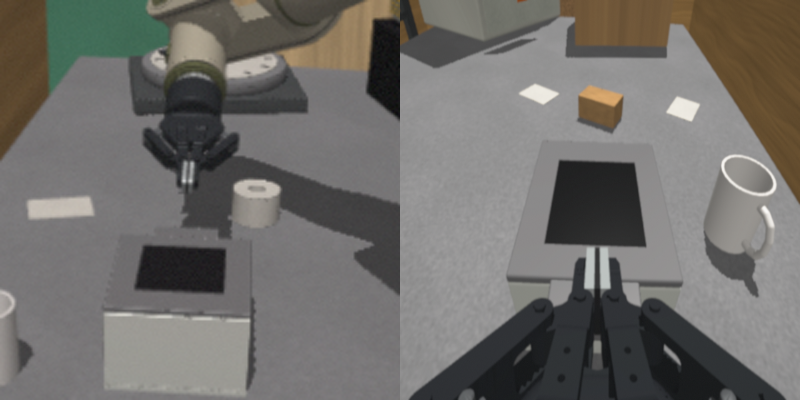

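Run:
```python
from h import *
b=vision.snapshot("side");w=vision.snapshot("wrist");s=r.sense()
z=R.from_euler('xyz',s['tcp_rot'],degrees=True).as_matrix()[:,2]
for L in(0,10,22):print(L,(s['tool_pos']+L*z).round(0),proj(b,s['tool_pos']+L*z).round(1),proj(w,s['tool_pos']+L*z).round(1))
e1,d1=ray(b,(314,163));e2,d2=ray(w,(276,260))
d1/=np.linalg.norm(d1);d2/=np.linalg.norm(d2)
t=np.linalg.lstsq(np.c_[d1,-d2],e2-e1,rcond=None)[0];print((e1+t[0]*d1).round(1),(e2+t[1]*d2).round(1))
# lid now: rear top and tab in wrist
print(proj(w,[[573,-158,100],[556,50,104],[571,-129,108]]).round(0))
print(onz(w,((550-400)*1.4,283*1.05),106).round(1),onz(w,((511-400)*1.4,279*1.05),104).round(1),onz(w,((682-400)*1.4,281*1.05),104).round(1),onz(w,((544-400)*1.4,142*1.05),108).round(1),onz(w,((652-400)*1.4,145*1.05),108).round(1))
```

```text
0 [ 572. -146.  152.] [[313.  170.2]] [[275.7 262.8]]
10 [ 571. -137.  148.] [[312.7 173.2]] [[275.7 254.1]]
22 [ 570. -125.  144.] [[312.5 176.7]] [[275.7 244.9]]
[ 570.9 -156.9  166.2] [ 572.4 -156.7  166.3]
[[274. 336.]
 [274. 150.]
 [275. 288.]]
[ 530.7 -138.6  106. ] [ 494.6 -137.5  104. ] [ 649.2 -125.1  104. ] [482.9  36.4 108. ] [638.   47.6 108. ]
```

Run:
```python
from h import *
b=vision.snapshot("side");w=vision.snapshot("wrist")
def show(i,x0,x1,y0,y1):
    g=cv2.cvtColor(i,cv2.COLOR_BGR2GRAY)[y0:y1,x0:x1]
    for k,row in enumerate(g):print(y0+k,*row)
show(b["img"],306,323,148,184)
g=cv2.cvtColor(w["img"],cv2.COLOR_BGR2GRAY);print('wrist');[print(y,*g[y,260:294:3]) for y in range(220,330,4)]
```

```text
148 44 55 56 53 52 48 50 49 61 58 50 47 50 51 44 44 56
149 38 47 50 45 44 40 39 48 64 63 50 41 42 46 45 46 48
150 43 48 48 34 40 48 53 50 62 62 53 49 42 46 38 49 51
151 37 37 43 38 38 43 91 91 71 91 94 69 38 32 34 46 50
152 33 32 31 45 51 72 151 153 95 133 151 90 45 38 43 39 32
153 30 34 31 41 51 79 155 156 96 134 158 99 56 48 40 29 32
154 38 37 32 47 53 87 153 142 91 139 160 96 57 48 36 27 33
155 62 57 43 47 54 94 154 139 93 155 161 90 56 51 34 36 40
156 88 80 59 50 55 95 155 139 95 157 162 84 56 49 46 52 61
157 116 114 82 55 59 108 155 137 97 157 157 83 60 51 63 66 65
158 118 117 102 64 59 114 156 123 102 155 142 82 77 58 63 64 66
159 120 118 99 62 65 130 159 118 101 156 138 77 54 58 65 66 66
160 119 118 85 55 65 139 174 115 105 165 143 77 52 53 66 67 67
161 119 114 83 50 68 159 200 131 119 181 155 82 48 44 63 65 65
162 119 118 85 46 52 119 145 97 97 142 115 59 35 48 62 66 65
163 120 118 86 46 43 84 97 67 75 105 81 43 32 50 62 66 66
164 121 118 95 59 55 82 88 58 64 86 67 41 36 55 64 67 63
165 120 120 113 83 77 85 87 54 63 83 68 48 46 62 65 67 67
166 120 121 115 94 86 88 84 54 70 84
[... 1600 characters left out ...]
88 194 194 189 145
272 134 194 193 194 143 54 67 188 194 194 186 69
276 156 193 194 194 138 53 60 188 194 193 194 80
280 162 193 193 194 136 52 59 187 193 194 194 95
284 174 193 193 194 137 54 61 187 194 193 193 114
288 186 194 194 194 121 52 57 177 193 192 194 133
292 187 194 194 193 119 53 58 177 193 194 194 148
296 191 194 193 194 119 54 57 177 193 193 193 165
300 193 194 194 194 105 54 56 169 193 194 195 179
304 70 92 112 115 61 28 31 101 115 106 81 64
308 51 50 53 99 60 27 29 96 74 51 40 48
312 33 51 51 56 43 29 28 65 50 51 37 30
316 51 51 50 47 35 28 30 40 51 51 51 50
320 52 51 51 41 34 28 30 40 48 50 51 51
324 51 51 50 32 29 29 27 27 44 51 50 50
328 52 52 48 27 27 28 28 29 37 52 51 51
```

The fingers missed the tab. Triangulating the tip shows it is about 35 mm short of the nominal position. I'll back off, go down and insert deeper, watching the force.

>>> step_arm(targets=[[[1, -25, 5, 0, 0, 0], [3, -50, 5, 0, 0, 0], [5, -70, 0, 0, 0, 0], [5, -70, -25, 0, 0, 0], [5, -70, -50, 0, 0, 0], [5, -70, -75, 0, 0, 0], [5, -70, -84, 0, 0, 0], [3, -45, -84, 0, 0, 0], [1, -20, -84, 0, 0, 0], [0, -10, -84, 0, 0, 0], [0, -10, -84, 0, 0, 0]]])

```text
time: 5.58
tool_pos: [571.7, -153.5, 68.3]
tcp_rot: [176.5, -68.8, 97.7]
ft_force: [0.3, 0.5, 0.0]
finger_gap: 0.2
grip_force: 0.0
```

```bash
python3 s.py
```

```text
5.5833 [-44.2  58.6  58.1  44.4 117.2 -49.3] [ 571.7 -153.5   68.3] [0.3 0.5 0. ]
zaxis [-0.064  0.93  -0.361] yaxis [0.997 0.077 0.022] tip [ 570.2 -133.    60.4]
```

>>> step_arm(targets=[[[0, 4, 0, 0, 0, 0], [0, 8, 0, 0, 0, 0], [0, 12, 0, 0, 0, 0], [0, 12, 0, 0, 0, 0]]])

```text
time: 5.92
tool_pos: [572.2, -144.0, 68.3]
tcp_rot: [176.3, -68.7, 97.8]
ft_force: [-0.7, -0.3, -0.3]
finger_gap: 0.2
grip_force: 0.0
```

>>> step_arm(targets=[[[0, 3, 0, 0, 0, 0], [0, 6, 0, 0, 0, 0], [0, 8, 0, 0, 0, 0], [0, 8, 0, 0, 0, 0]]])

```text
time: 6.25
tool_pos: [572.0, -135.6, 68.2]
tcp_rot: [176.4, -68.7, 97.7]
ft_force: [0.8, -0.6, 0.2]
finger_gap: -0.1
grip_force: 0.0
```

Run:
```python
from h import *
w=vision.snapshot("wrist");print(proj(w,[[573,-158,100],[571,-129,100]]).round(0))
cv2.imwrite("pics/c4.png",w["img"][150:330,180:380].repeat(2,0).repeat(2,1))
```

```text
[[276. 253.]
 [277. 207.]]
```

View pics/c4.png

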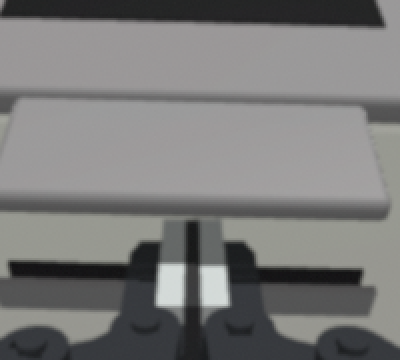

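>>> step_arm(targets=[[[0, 4, 0, 0, 0, 0], [0, 8, 0, 0, 0, 0], [0, 8, 7, 0, 0, 0], [0, 8, 14, 0, 0, 0], [0, 8, 20, 0, 0, 0], [0, 9, 26, 0, 0, 0], [0, 10, 33, 0, 0, 0], [0, 11, 40, 0, 0, 0], [0, 12, 50, 0, 0, 0], [0, 12, 50, 0, 0, 0]]])

```text
time: 7.13
tool_pos: [572.7, -124.4, 120.7]
tcp_rot: [175.9, -68.6, 98.1]
ft_force: [-0.5, -0.1, -0.5]
finger_gap: -0.2
grip_force: 0.2
```

```bash
python3 s.py
python3 - <<'E'
from h import *
w=vision.snapshot("wrist")["img"];b=vision.snapshot("side")["img"][100:270,230:400]
cv2.imwrite("pics/c5.png",np.hstack([cv2.resize(b,(400,400)),cv2.resize(w,(400,400))]))
E
```

```text
7.1333 [-42.6  51.1  64.   46.2 117.1 -47. ] [ 572.7 -124.4  120.7] [-0.5 -0.1 -0.5]
zaxis [-0.061  0.929 -0.364] yaxis [0.997 0.076 0.026] tip [ 571.4 -103.9  112.7]
```

View pics/c5.png

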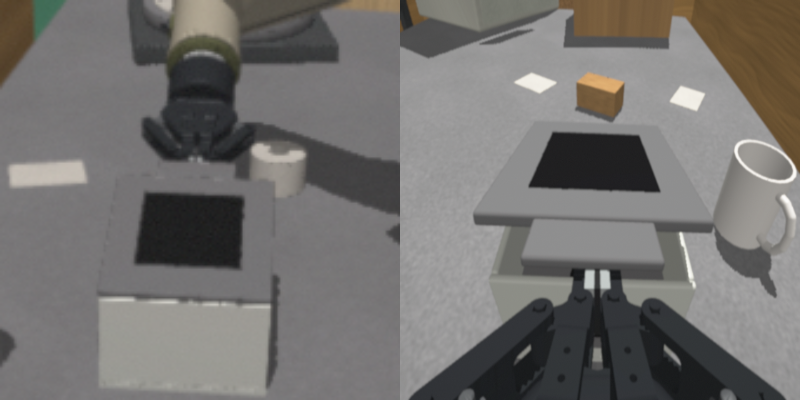

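The lid is lifting on the fingertips, so I'll follow the arc.

>>> step_arm(targets=[[[0, 1, 9, 0, 0, 0], [0, 3, 19, 0, 0, 0], [0, 6, 29, 0, 0, 0], [-1, 10, 40, 0, 0, 0], [-1, 15, 51, 0, 0, 0], [-2, 21, 62, 0, 0, 0], [-2, 28, 72, 0, 0, 0], [-3, 35, 82, 0, 0, 0], [-3, 43, 92, 0, 0, 0], [-4, 51, 101, 0, 0, 0], [-4, 51, 101, 0, 0, 0]]])

```text
time: 8.15
tool_pos: [568.4, -71.7, 221.8]
tcp_rot: [175.9, -68.6, 98.2]
ft_force: [0.5, -0.5, 0.5]
finger_gap: -0.0
grip_force: 0.2
```

```bash
python3 s.py
python3 - <<'E'
from h import *
w=vision.snapshot("wrist")["img"];b=vision.snapshot("side")["img"][70:270,210:410]
cv2.imwrite("pics/c6.png",np.hstack([cv2.resize(b,(400,400)),cv2.resize(w,(400,400))]))
E
```

```text
8.15 [-39.7  38.3  71.8  50.2 118.6 -40.8] [568.4 -71.7 221.8] [ 0.5 -0.5  0.5]
zaxis [-0.062  0.929 -0.364] yaxis [0.997 0.077 0.026] tip [567.  -51.2 213.8]
```

View pics/c6.png

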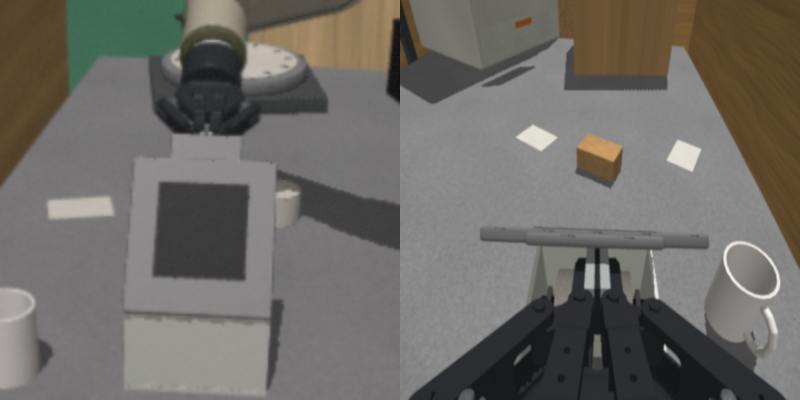

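>>> step_arm(targets=[[[-1, 9, 8, 0, 0, 0], [-2, 19, 16, 0, 0, 0], [-2, 29, 23, 0, 0, 0], [-3, 39, 29, 0, 0, 0], [-4, 50, 35, 0, 0, 0], [-5, 61, 40, 0, 0, 0], [-6, 73, 44, 0, 0, 0], [-7, 85, 47, 0, 0, 0], [-8, 97, 49, 0, 0, 0], [-9, 109, 50, 0, 0, 0], [-10, 117, 51, 0, 0, 0], [-10, 117, 51, 0, 0, 0]]])

```text
time: 9.25
tool_pos: [557.5, 45.9, 270.3]
tcp_rot: [176.4, -68.7, 97.8]
ft_force: [0.0, -0.1, 0.6]
finger_gap: 0.1
grip_force: 0.0
```

>>> step_arm(targets=[[[-1, 7, 0, 0, 0, 0], [-1, 14, 0, 0, 0, 0], [-2, 21, 0, 0, 0, 0], [-2, 28, -1, 0, 0, 0], [-3, 35, -2, 0, 0, 0], [-3, 42, -3, 0, 0, 0], [-4, 49, -4, 0, 0, 0], [-4, 56, -5, 0, 0, 0], [-5, 63, -7, 0, 0, 0], [-5, 70, -9, 0, 0, 0], [-5, 70, -9, 0, 0, 0]]])

```text
time: 10.17
tool_pos: [552.5, 115.4, 260.7]
tcp_rot: [176.5, -68.7, 97.7]
ft_force: [-0.4, 0.1, -0.0]
finger_gap: 0.3
grip_force: 0.0
```

```bash
python3 s.py
python3 - <<'E'
from h import *
for n in("side","scene"):
    s=vision.snapshot(n);cv2.imwrite(f"pics/{n}7.png",s["img"])
    H=np.array([556,50,100.]);u=np.array([-.082,.997,0]);v=np.array([-.997,-.082,0])
    for a in(45,90,100,111.7):
        a=np.radians(a);e=H+180*(-np.cos(a)*u+np.sin(a)*np.array([0,0,1]));print(n,proj(s,[e+80*v,e-80*v]).round(0).tolist())
    # extent of changed pixels against first image
    d=cv2.absdiff(s["img"],cv2.imread(f"pics/{n}0.png")).max(2)>25
E
```

```text
10.1667 [-27.2  20.9  91.1  57.1 108.1 -34.7] [552.5 115.4 260.7] [-0.4  0.1 -0. ]
zaxis [-0.063  0.93  -0.362] yaxis [0.997 0.076 0.022] tip [551.1 135.9 252.7]
side [[348.0, 153.0], [277.0, 151.0]]
side [[351.0, 153.0], [270.0, 151.0]]
side [[352.0, 161.0], [269.0, 158.0]]
side [[352.0, 173.0], [267.0, 170.0]]
scene [[284.0, 139.0], [260.0, 183.0]]
scene [[330.0, 139.0], [309.0, 186.0]]
scene [[342.0, 143.0], [321.0, 191.0]]
scene [[355.0, 150.0], [335.0, 198.0]]
```

>>> step_arm(targets=[[[2, -30, 5, 0, 0, 0], [4, -60, 15, 0, 0, 0], [6, -90, 25, 0, 0, 0], [8, -120, 35, -0.1, 0, 0], [10, -150, 40, -0.2, 0, 0], [12, -180, 40, -0.3, 0, 0], [15, -207, 40, -0.4, 0, 0], [15, -207, 40, -0.5, 0, 0], [15, -207, 40, -0.6, 0, 0], [15, -207, 40, -0.6, 0, 0]]])

```text
time: 11.1
tool_pos: [569.6, -92.8, 305.5]
tcp_rot: [-178.9, -33.9, 93.8]
ft_force: [0.1, 0.7, 1.4]
finger_gap: 0.1
grip_force: 0.0
```

>>> step_arm(targets=[[[0, 0, 0, -0.1, 0, 0], [0, 0, 0, -0.2, 0, 0], [0, 0, 0, -0.3, 0, 0], [0, 0, 0, -0.4, 0, 0], [0, 0, 0, -0.5, 0, 0], [0, 0, 0, -0.6, 0, 0], [0, 0, 0, -0.6, 0, 0], [0, 0, 0, -0.6, 0, 0]]])

```text
time: 11.77
tool_pos: [567.7, -91.3, 300.6]
tcp_rot: [-176.4, -0.3, 93.0]
ft_force: [-0.6, -0.5, -0.7]
finger_gap: 0.1
grip_force: 0.0
```

```bash
python3 s.py
python3 - <<'E'
from h import *
np.set_printoptions(precision=1,suppress=True)
w=vision.snapshot("wrist");b=vision.snapshot("side")
print(w["eye"],w["attitude"],proj(w,[[568,-91,68],[572,-129,100]]))
cv2.imwrite("pics/w8.png",w["img"]);cv2.imwrite("pics/b8.png",b["img"])
cv2.imwrite("pics/c8.png",np.hstack([cv2.resize(b["img"],(400,400)),cv2.resize(w["img"],(400,400))]))
E
```

```text
11.7667 [-13.7   6.2  77.9  -0.8  99.5 -16.8] [567.7 -91.3 300.6] [-0.6 -0.5 -0.7]
zaxis [-0.063  0.002 -0.998] yaxis [ 0.997  0.052 -0.063] tip [566.3 -91.2 278.6]
[573.3  -8.7 460.3] [-18.4   3.7   2.9] [[289.2 168.4]
 [289.8 208.1]]
```

View pics/c8.png

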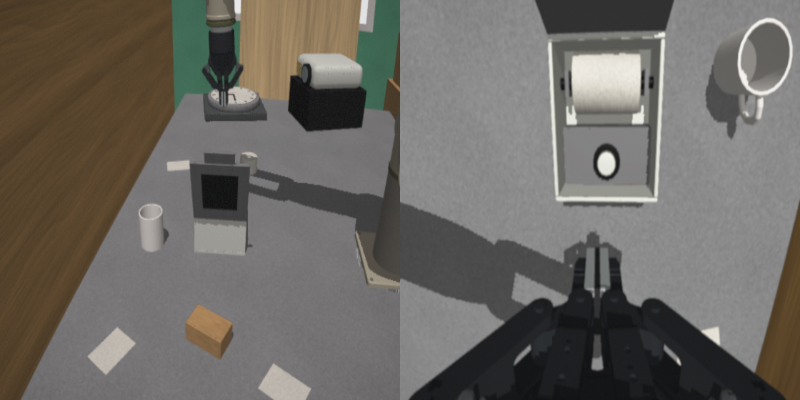

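Run:
```python
from h import *
np.set_printoptions(precision=1,suppress=True)
b=vision.snapshot("side");w=vision.snapshot("wrist")
for z in(278.6,300,315,330,350,370,400):print(z,proj(b,[[567,-91,z]])[0])
g=cv2.cvtColor(b["img"],cv2.COLOR_BGR2GRAY)
for y in range(44,126,2):print(y,*g[y,284:340:2])
c=w["img"][130:220,250:330];m=(c.min(2)>215).astype(np.uint8)
print([(s[4],k+[250,130]) for s,k in zip(*cv2.connectedComponentsWithStats(m)[2:])])
for dz in(68,):print(onz(w,(288.4,170),68))
```

```text
278.6 [313.4 128.5]
300 [313.6 119.4]
315 [313.8 112.9]
330 [313.9 106.3]
350 [314.1  97.5]
370 [314.3  88.5]
400 [314.5  74.9]
44 91 93 92 93 62 32 36 33 38 39 38 37 38 39 37 37 34 37 34 35 37 29 74 97 96 95 132 127
46 92 94 93 92 72 33 34 30 34 39 32 41 41 40 36 37 37 36 35 34 32 32 64 95 94 94 133 129
48 91 92 91 93 75 29 38 37 38 37 41 37 40 39 41 36 37 37 37 31 35 35 59 93 94 95 135 127
50 91 92 93 94 86 33 35 32 33 38 38 41 39 39 39 34 37 35 34 34 35 29 60 92 94 95 135 127
52 93 92 93 92 90 30 36 34 39 39 39 37 43 37 37 41 36 37 40 34 34 28 58 91 92 93 134 127
54 91 93 92 91 89 31 35 34 33 36 32 40 39 36 33 39 33 37 31 27 32 27 57 93 92 95 134 130
56 92 92 91 92 90 31 32 27 28 31 30 28 29 23 30 27 29 30 26 27 25 29 40 91 92 96 134 128
58 91 90 90 92 87 32 30 28 33 33 27 32 25 33 29 30 31 33 32 30 34 32 42 79 92 96 133 129
60 92 93 91 93 67 40 29 30 31 32 31 32 29 32 32 34 31 32 34 32 29 34 39 50 92 97 133 131
62 90 91 92 89 46 39 29 31 26 32 33 32 31 34 30 32 28 32 28 26 25 36 36 40 87 95 132 130
64 92 90 92 89 39 38 33 33 37 34 34 35 33 34 30 32 29 29 31 31 29 38 36 39 82 96 1
[... 2276 characters left out ...]
08 112 107 110 108 105 104
114 115 67 74 75 73 75 73 70 64 54 65 71 79 81 85 89 89 94 95 94 96 97 99 98 97 96 94 89
116 116 67 73 74 73 73 76 74 73 74 72 65 62 70 60 67 71 73 76 81 81 80 84 82 81 77 76 76
118 119 70 73 73 74 73 76 74 77 75 74 76 78 76 77 78 82 74 73 73 74 76 74 72 72 70 68 67
120 121 79 70 61 63 68 70 61 66 66 60 66 64 69 68 67 68 71 71 66 65 66 67 65 63 64 60 63
122 120 86 59 58 59 60 58 62 62 58 60 62 58 58 59 58 61 61 62 59 59 59 60 59 60 59 58 58
124 123 92 58 58 56 60 60 61 60 60 59 59 58 57 59 58 59 58 58 58 56 58 58 60 59 56 58 58
[(np.int32(6671), array([289.5, 174. ])), (np.int32(369), array([289., 169.])), (np.int32(160), array([289.5, 206.5]))]
[567.  -95.4  68. ]
```

The lid is open. The key is at about (567, -93, 68), and the tip sits 15 mm above the reported TCP. I'll straighten the tool and descend.

>>> step_arm(targets=[[[0, 0, -20, 0, -0.03, 0], [0, -1, -50, 0, -0.063, 0], [0, -2, -80, 0, -0.063, 0], [0, -2, -110, 0, -0.063, 0], [0, -2, -140, 0, -0.063, 0], [0, -2, -170, 0, -0.063, 0], [0, -2, -190, 0, -0.063, 0], [0, -2, -205, 0, -0.063, 0], [0, -2, -205, 0, -0.063, 0]]])

```text
time: 12.72
tool_pos: [564.6, -95.3, 91.2]
tcp_rot: [-179.6, -0.1, 92.7]
ft_force: [-0.2, 0.4, 0.1]
finger_gap: -0.0
grip_force: 0.0
```

>>> step_arm(targets=[[[0, 0, -5, 0, 0, 0], [0, 0, -10, 0, 0, 0], [0, 0, -15, 0, 0, 0], [0, 0, -20, 0, 0, 0], [0, 0, -20, 0, 0, 0]]])

```text
time: 13.13
tool_pos: [567.7, -95.0, 75.6]
tcp_rot: [180.0, 0.1, 92.8]
ft_force: [0.2, -0.7, -0.8]
finger_gap: -0.1
grip_force: 0.0
```

```bash
python3 s.py
python3 - <<'E'
from h import *
w=vision.snapshot("wrist")["img"];cv2.imwrite("pics/w9.png",w)
g=cv2.cvtColor(w,cv2.COLOR_BGR2GRAY);[print(y,*g[y,240:320:4]) for y in range(190,310,5)]
E
```

```text
13.1333 [-14.6   9.9  97.6  -0.   72.4 -17.4] [567.7 -95.   75.6] [ 0.2 -0.7 -0.8]
zaxis [ 0.001 -0.001 -1.   ] yaxis [0.999 0.049 0.001] tip [567.7 -95.   53.6]
190 137 137 137 136 137 136 136 137 137 136 136 137 137 136 137 137 137 137 137 137
195 137 137 137 136 136 137 137 136 136 136 137 137 137 137 136 137 137 137 137 138
200 136 136 137 136 137 137 136 137 136 137 136 137 137 137 137 136 137 137 137 137
205 138 136 137 136 137 135 124 99 66 44 65 94 115 135 137 137 137 137 137 137
210 136 136 137 134 79 20 21 26 39 46 36 29 22 20 75 132 136 136 137 137
215 136 136 101 19 29 38 35 34 33 33 33 34 35 42 34 19 97 137 136 136
220 136 106 24 34 32 32 33 33 30 31 33 32 30 32 32 33 27 97 137 136
225 117 23 30 28 31 30 69 118 145 155 148 126 86 29 31 30 32 25 115 137
230 61 30 31 31 44 125 158 171 190 218 194 167 158 143 59 31 31 32 67 137
235 33 31 31 38 135 184 240 245 244 242 243 246 246 201 152 48 32 30 31 134
240 29 30 30 101 223 239 238 239 239 239 239 239 239 240 233 125 30 31 31 112
245 29 29 33 172 237 238 238 238 238 238 238 238 238 237 238 198 43 31 31 106
250 29 30 45 232 2
[... 169 characters left out ...]
1 100 65 107 150 154 234 236 230 37 30 104 136
265 136 75 18 43 133 133 125 126 90 27 104 124 125 173 233 104 28 59 136 137
270 136 84 43 27 64 104 125 125 90 28 104 125 125 101 93 31 82 135 135 135
275 135 81 35 33 34 99 125 125 89 29 103 124 124 84 34 34 41 130 136 135
280 86 57 34 35 28 105 125 125 85 28 102 125 125 94 33 34 34 62 98 103
285 89 41 29 28 27 115 126 124 85 28 101 124 124 106 33 34 35 60 102 103
290 110 38 35 36 27 120 125 124 74 30 89 124 124 116 36 37 35 44 110 109
295 104 35 33 33 28 123 124 125 74 28 90 124 125 120 26 26 29 35 107 110
300 88 23 24 24 34 124 124 124 64 29 78 125 103 87 26 25 25 32 99 110
305 65 32 34 35 34 40 115 195 106 52 88 137 84 33 31 32 33 32 77 110
```

Run:
```python
from h import *
w=vision.snapshot("wrist");print(onz(w,(277,249),68).round(1),r.sense()['tool_pos'])
```

```text
[568.  -92.1  68. ] [568.07188848 -94.9183323   76.34825963]
```

>>> step_arm(targets=[[[0, 1, -4, 0, 0, 0], [0, 2, -8, 0, 0, 0], [0, 2, -12, 0, 0, 0], [0, 2, -15, 0, 0, 0], [0, 2, -15, 0, 0, 0]]])

```text
time: 13.65
tool_pos: [567.3, -92.7, 60.0]
tcp_rot: [-180.0, 0.0, 92.8]
ft_force: [0.2, 0.7, 0.2]
finger_gap: 0.2
grip_force: 0.0
```

>>> step_arm(targets=[[[0, 0, -3, 0, 0, 0], [0, 0, -6, 0, 0, 0], [0, 0, -8, 0, 0, 0], [0, 0, -8, 0, 0, 0]]])

```text
time: 13.98
tool_pos: [567.6, -92.9, 52.5]
tcp_rot: [180.0, 0.1, 92.8]
ft_force: [-0.5, 0.6, 0.1]
finger_gap: -0.1
grip_force: 0.0
```

>>> step_arm(targets=[[[0, 0, -2, 0, 0, 0], [0, 0, -4, 0, 0, 0], [0, 0, -4, 0, 0, 0]]])

```text
time: 14.23
tool_pos: [568.2, -93.0, 49.2]
tcp_rot: [179.9, 0.1, 92.8]
ft_force: [-0.3, -0.2, 2.2]
finger_gap: 0.0
grip_force: 1.5
```

>>> step_arm(targets=[[[0, 0, -1, 0, 0, 0], [0, 0, -2, 0, 0, 0], [0, 0, -2, 0, 0, 0]]])

```text
time: 14.48
tool_pos: [568.2, -93.0, 47.3]
tcp_rot: [179.9, 0.1, 92.8]
ft_force: [-1.2, -0.3, 4.3]
finger_gap: -0.4
grip_force: 2.0
```

>>> step_arm(targets=[[[0, 0, -1, 0, 0, 0], [0, 0, -2, 0, 0, 0], [0, 0, -2, 0, 0, 0]]])

```text
time: 14.73
tool_pos: [568.2, -93.0, 45.9]
tcp_rot: [179.9, 0.1, 92.8]
ft_force: [-2.7, 0.8, 8.4]
finger_gap: -0.1
grip_force: 4.2
```

>>> step_arm(targets=[[[0, 0, -1, 0, 0, 0], [0, 0, -1, 0, 0, 0], [0, 0, -1, 0, 0, 0]]])

```text
time: 14.98
tool_pos: [568.4, -93.1, 45.8]
tcp_rot: [179.9, 0.1, 92.8]
ft_force: [-6.9, 1.5, 15.9]
finger_gap: -0.3
grip_force: 8.0
```

>>> step_arm(targets=[[[0, 0, 5, 0, 0, 0], [0, 0, 15, 0, 0, 0], [0, 0, 35, 0, 0, 0], [0, 0, 60, 0, 0, 0], [0, 0, 90, 0, 0, 0], [0, 0, 120, 0, 0, 0], [0, 0, 150, 0, 0, 0], [0, 0, 180, 0, 0, 0], [0, 0, 210, 0, 0, 0], [0, 0, 240, 0, 0, 0], [0, 0, 255, 0, 0, 0], [0, 0, 255, 0, 0, 0]]])

```text
time: 15.98
tool_pos: [569.8, -93.4, 304.8]
tcp_rot: [179.5, 0.2, 92.8]
ft_force: [-0.3, -0.3, 0.1]
finger_gap: 0.0
grip_force: 0.0
```

Run:
```python
from h import *
w=vision.snapshot("wrist");a=cv2.imread("pics/w8.png")
print(r.sense()['tool_pos'])
c=w["img"][100:260,230:350];m=(c.min(2)>215).astype(np.uint8)
print([(int(s[4]),(k+[230,100]).round(1),onz(w,k+[230,100],68).round(1)) for s,k in zip(*cv2.connectedComponentsWithStats(m)[2:]) if s[4]>40])
```

```text
[569.08090416 -93.20816852 301.96861947]
[(18228, array([289. , 180.3]), array([ 587.9, -109.8,   68. ])), (209, array([344.3, 143.6]), array([649.3, -63.2,  68. ])), (134, array([315. , 118.6]), array([613. , -36.7,  68. ])), (365, array([272.6, 166.6]), array([567.5, -94.2,  68. ])), (264, array([288.2, 203.6]), array([ 588.7, -139.1,   68. ]))]
```

```bash
python3 -c "
from bench import r
print(r.hand_in())"
```

```text
the job is handed in; nothing more can be done
None
```

I opened the lid and tipped it right back, and it stayed open by itself. I then pressed the reset key until it bottomed out (about 16 N) and let go, and handed the job in at about 16 s. The printer had not visibly moved; I did not measure the key's return or the other objects, and the hand-in gave no verdict.

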